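# Fit the stay foot and hold the chest lid for screwing on the stay

## Task

We are fitting a lid stay to the small plywood chest. Press the stay's steel foot firmly down into the mortise in the chest's inner ledge until its base is fully home and flush, then take the lid, which is leaning back open, by its free edge, bring it forward to 70 degrees from closed without letting it drop, and finish still holding it there in the gripper so that I can screw the stay's arm to it. Leave everything else on the bench as it lies.

Things in the scene. Friction and masses are not known exactly. Their poses are not given: they have to be found in the camera images.
- chest: small open plywood chest, fixed: 200 mm (its x) by 290 mm (y), walls 12 mm, rim 110 mm above the bench. Origin under its centre on the bench, z up. Lid hinged along its +x wall. Inside each end wall (-y and +y) runs a fixed wooden ledge 44 mm wide, top 85 mm above the bench, 25 mm below the rim; between them it is open to the floor. The mortise is in the -y ledge
- mortise (a point): middle of the FLOOR of the rectangular mortise in the top of the -y ledge; axes as the chest's. Mortise 47 mm (chest x) by 21 mm (chest y), 12 mm deep, straight sides; floor 73 mm, mouth 85 mm above the bench. Its centre is half-way along the chest's x and 22 mm from the inner face of the end wall
- foot: the stay's foot, loose, upright on the bench, about 90 g: steel block 44 (x) x 18 (y) x 12 mm high with a lug on its middle, 20 (x) x 10 (y) x 22 mm high, 34 mm in all; thin brass pin through the lug along y. Origin mid-underside, z up; either way round fits. Grip the lug along x. Home: origin on mortise (1.5 mm play), block top level with the ledge, lug above it
- lid (a joint): lid angle in rad: 0 = closed flat on the rim, grows as it opens; it starts leaning back on its stop at 1.75 (100 degrees). 70 degrees = 1.222. The hinge is free and nothing holds the lid: from anything under 90 degrees it falls shut
- lid_panel: the lid: plain plywood panel 14 mm thick, 294 mm along the hinge, 206 mm from the hinge line to the free edge, about 0.5 kg, no handle. Origin on the middle of the hinge line (the chest's outer +x edge at rim height, 110 mm above the bench), on the inner face; -x runs along the panel to the free edge, y along the hinge, +z is the outer normal (up when closed)
- lid_edge (a point): middle of the lid's free edge (dark strip), half-way through its 14 mm thickness: 206 mm from the hinge line, axes as lid_panel. The edge can be pinched here, one finger on each face, the hand in line with the panel and turning with it
- stay_arm: bystander: the stay's flat steel arm, 168 x 18 x 4 mm with a brass stud 8 mm high, lying on the bench; origin under its middle, x along it
- mallet: bystander: mallet lying on the bench, wooden handle along its x (290 mm overall), head 110 mm along y with one black and one yellow face, 42 mm high; origin on the bench under the handle
- screwdriver: bystander: red-handled screwdriver lying on the bench, about 200 mm long along its x, under 35 mm high
- rule: bystander: aluminium rule 300 x 30 x 2 mm lying flat, origin under its middle
- glue: bystander: yellow glue bottle with orange cap, 60 mm across, 190 mm tall, standing; origin under its middle
- tape: bystander: blue roll of tape lying flat, 104 mm across, 36 mm high; origin under its middle
- screw_box: bystander: open grey plastic box of screws 110 x 85 x 40 mm; origin under its middle
There are look-alikes about, which are no part of the job. Of the things that look like the foot, take the one that is farthest to the robot's right at the start.

How it is judged (in metres and radians):
On the way:
1. the foot sits square and flush in the mortise while it is pressed down against the chest with more than 3 N (horizontal distance between foot and mortise below 0.004 m and z of foot in the frame of mortise between -0.003 and 0.0018 m and angle between foot's own z axis and vertical below 0.07 rad and angle between the x axis of foot and the x axis of mortise, either way round below 0.17 rad and contact force between foot and chest above 3 N), for 0.1 s.
At the end, for the whole second after the job is handed in: Foot home in the mortise (flush within 1.8 mm, 4 mm of centre, 10 degrees square, 4 upright), not touched by the fingers; lid at rest at 70 degrees from closed, within 4.5, held by the fingers (over 0.4 N) and nothing else; no bystander moved over 30 mm (horizontal distance between foot and mortise below 0.004 m and z of foot in the frame of mortise between -0.003 and 0.0018 m and angle between foot's own z axis and vertical below 0.07 rad and angle between the x axis of foot and the x axis of mortise, either way round below 0.17 rad and value of joint lid between 1.143 and 1.301 rad and velocity of joint lid between -0.06 and 0.06 rad/s and contact force between the fingers and lid_panel above 0.4 N and contact force between each of the fingers, lid_panel and foot below 0.2 N and contact force between lid_panel and stay_arm below 0.2 N and contact force between lid_panel and mallet below 0.2 N and contact force between lid_panel and screwdriver below 0.2 N and contact force between lid_panel and rule below 0.2 N and contact force between lid_panel and glue below 0.2 N and contact force between lid_panel and tape below 0.2 N and contact force between lid_panel and screw_box below 0.2 N and distance of each of stay_arm, mallet, screwdriver, rule, glue, tape, screw_box from where it was at the start of the episode below 0.03 m); the arm keeps its last pose, push and grip.
It fails at once if the lid drops: it comes below 50 degrees from closed (value of joint lid below 0.87 rad).
It fails at once if a bystander is moved more than 30 mm (distance of any of stay_arm, mallet, screwdriver, rule, glue, tape, screw_box from where it was at the start of the episode above 0.03 m).
It also fails if it takes over 53 s, if anything falls off the work surface, if the arm or the gripper's body presses on something with over 40 N, if the wrist force passes 120 N, or if a joint passes its speed limit or range.

## Robot

A 6-joint arm with a two-finger parallel gripper is mounted at the origin on the work surface. World frame = base frame: x ahead of the robot, y to its left, z up, the work surface at z = 0. Lengths are in m, angles in degrees, forces in N, time in s.
With the tool pointing down it reaches from about 0.3 to 1 m from the base axis. Payload 5.1 kg.
Tool frame: the origin (TCP) lies at the very end of the fingers, on their centre line; the grasp point (between the pads) lies 19 mm behind it; y points along the fingers, x is the direction in which the jaws open and shut, and the axes are right-handed (so a half turn about y gives the same grasp; the last joint's range is limited). The gripper opens to 95 mm and grips with 3 to 60 N. Pads are 20 mm wide; open, the fingers measure 119 mm over their backs; the gripper's body (75 mm by 180 mm) begins 59 mm behind the grasp point.
Start: joints at [-68.446, 7.093, 94.555, -0, 78.352, -4.733], TCP at [0.288, -0.583, 0.215] pointing down, gripper open.
Joint ranges: [-149.61, 149.61], [-58.7, 133.49], [1.44, 155.28], [-77.14, 257.14], [18.33, 153.61], [-166.67, 166.67]. Speed limits (degrees/s): [147.25, 147.25, 180, 180, 180, 180].

## Interface

Orientations are given as a 3x3 rotation matrix whose columns are the frame's x, y, z axes.
In Python, from rig import telemetry, imaging, env gives the robot as it stands.
- The arm moves only by the tool apply_moves, never from a script. Its argument "targets" is a list that holds one entry, the list of rows, each a list of 7 numbers: the closure, from -1 (fully open) to 1 (shut), so that 0 is half open, then the shift along the tool's x, y, z in m, then the turn, a rotation vector about the tool's x, y, z in rad. In form: [[[hand, dx, dy, dz, wx, wy, wz], ...]]. A call has 1 to 12 rows; each row is the pose to reach, as a shift and turn from the pose commanded when the call began, along the tool's axes at that moment; what a row does not reach only later rows make up. A row lasts 1/12 s, in which the tool goes at most 41.7 mm and 7.16 degrees, less where a joint would pass 70% of its speed; a pose out of reach is approached as far as the arm can. A call with a gripper value outside its range is refused whole. The fingers move at their own pace and stop on an object; "force" is the grip in N (left out, the last holds). Time passes only in rows, so rows that repeat a pose let the fingers close. It gives the time, the measured TCP pose, the force and the opening at its end, in the units of the state.
- telemetry.read_state(): the state, without advancing time (a new reading comes with each control period).
- imaging.read_camera(name): name is "side" or "top" or "wrist"; returns the picture (480x640x3 uint8, red, green, blue); there is no depth.
- imaging.camera_info(name): a dict with "mtx" (3x3 intrinsics, pixels), "dist" ([k1, k2, p1, p2, k3] as OpenCV has them; the pictures are not rectified), "R" (3x3) and "t" (3): a world point X has camera coordinates R X + t. Camera axes: x right, y down, z forward; pixel columns grow to the right and rows downward; lengths in m; the calibration is good to about 2 mm. A picture is of the moment at which its call begins: read the wrist's pose just before it. camera_info takes no time and is no camera call; for the wrist camera it gives the pose at the moment of the call.
- env.job_done(): hands the job in, once; it reports no verdict.
The state is a dict: "clock": time; "qpos": joint angles; "dq": joint speeds; "joint_torque": joint torques, N m; "ee_pos": TCP position; "tcp_rot": TCP orientation; "ft_force": force on the tool from outside, world axes, zero at the start; "ft_torque": the same for the moment, N m; "opening": finger opening in m.
Only numpy, scipy, OpenCV 4.12 (cv2) and the standard library are available. Lean on these libraries where they do the work, as an engineer would, in place of code of your own. Each camera call takes 0.05 s, during which the arm holds its last target. There are 200 camera calls.

## Working session

There is one attempt and no reset: what is moved stays moved. The work goes in short steps, Python scripts to look and compute and a tool call to move; the robot and the scene stay as the last step left them, time stands still between calls to the robot, and variables do not carry over. Pictures are saved under pics/ and viewed, about 8 in all and at most 12, crops included, and the job is handed in when it is done.

Besides the shell and the picture viewer there is one more tool, called after "Emit:" as name([rows], argument=value, ...), one row to a line, values as JSON. apply_moves: Moves the arm, as the interface text tells. Its arguments: {"type":"object","properties":{"targets":{"type":"array"},"force":{"type":"number"}},"required":["targets"]}

```bash
mkdir -p pics; ls; cat > h.py <<'E'
import numpy as np, cv2
from rig import telemetry, imaging, env
def shot(n,f=None):
    im=imaging.read_camera(n)[:,:,::-1].copy()
    if f: cv2.imwrite('pics/'+f,im)
    return im
def ray(n,px,ci=None):
    c=ci or imaging.camera_info(n)
    p=cv2.undistortPoints(np.array(px,float).reshape(-1,1,2),np.array(c['mtx']),np.array(c['dist'])).reshape(-1,2)
    R=np.array(c['R']);t=np.array(c['t'])
    d=np.c_[p,np.ones(len(p))]@R
    return -R.T@t,d
def onz(n,px,z,ci=None):
    o,d=ray(n,px,ci); return o+d*((z-o[2])/d[:,2])[:,None]
def proj(n,X,ci=None):
    c=ci or imaging.camera_info(n)
    return cv2.projectPoints(np.array(X,float).reshape(-1,1,3),cv2.Rodrigues(np.array(c['R']))[0],np.array(c['t']),np.array(c['mtx']),np.array(c['dist']))[0].reshape(-1,2)
E
python3 - <<'E'
from h import *
s=telemetry.read_state(); print(s)
a=shot('top','top0.png');b=shot('side','side0.png')
for n in('top','side'):
    c=imaging.camera_info(n); R=np.array(c['R']);print(n,-R.T@np.array(c['t']),R[2])
E
```

```text
pics
{'clock': 0.0, 'qpos': array([-6.84481078e+01,  7.13370450e+00,  9.46317924e+01, -8.91117471e-04,
        7.83511515e+01, -4.73347135e+00]), 'dq': array([ 0.00549258,  0.02342976, -0.04997356,  0.09977821,  0.01313333,
       -0.0640373 ]), 'joint_torque': array([-2.10546600e-04, -4.17600632e+01, -3.59936106e+01,  7.73605728e-02,
        4.91655373e-02, -1.70924236e-04]), 'ee_pos': array([ 0.28757858, -0.5822259 ,  0.21340831]), 'tcp_rot': array([[ 4.42844221e-01, -7.62041595e-04,  8.96598246e-01],
       [-8.96596271e-01,  1.88796204e-03,  4.42844851e-01],
       [-2.03020965e-03, -9.99997927e-01,  1.52829429e-04]]), 'ft_force': array([ 0.10721992, -0.12972703, -0.31362117]), 'ft_torque': array([-0.00700228, -0.01770326, -0.01478825]), 'opening': 0.0951302414217584}
top [0.32422347 0.04549447 1.18027798] [ 0.20980777  0.0115864  -0.977674  ]
side [ 0.03820012 -0.57839316  1.01142916] [ 0.43046301  0.50541035 -0.7478382 ]
```

View pics/top0.png

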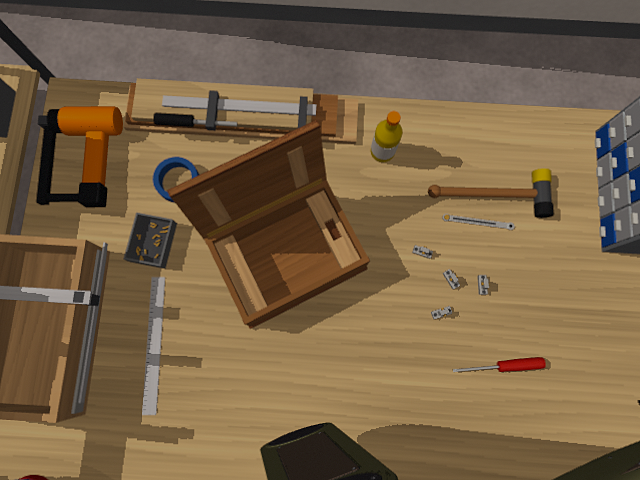

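View pics/side0.png

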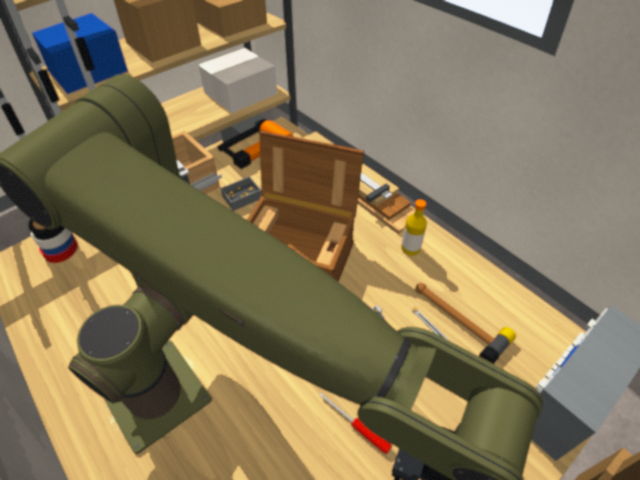

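Top view: there are four foot look-alikes at (423,252), (451,280), (484,285) and (442,313). The farthest right is (484,285). The chest is at about (285,250), with its mortise near (334,229).

```bash
python3 - <<'E'
from h import *
a=cv2.imread('pics/top0.png')
c=cv2.resize(a[112:332,160:375],None,fx=2.2,fy=2.6,interpolation=cv2.INTER_CUBIC)
f=cv2.resize(a[235:325,405:500],None,fx=3.4,fy=6.35,interpolation=cv2.INTER_CUBIC)
c=cv2.resize(a[112:332,160:375],(473,484),interpolation=cv2.INTER_CUBIC)
f=cv2.resize(a[240:322,410:500],(324,295),interpolation=cv2.INTER_CUBIC)
o=np.zeros((484,800,3),np.uint8);o[:,:473]=c;o[:295,476:]=f
cv2.imwrite('pics/c1.png',o)
print(onz('top',[[423,252],[451,280],[484,285],[442,313]],.03))
r=onz('top',[[248,325],[368,262]],.11);print(r,np.linalg.norm(r[0]-r[1]))
E
```

```text
[[ 0.55639073 -0.18380046  0.03      ]
 [ 0.49657492 -0.2473998   0.03      ]
 [ 0.48999762 -0.32077686  0.03      ]
 [ 0.42201064 -0.2281163   0.03      ]]
[[ 0.36600806  0.18615521  0.11      ]
 [ 0.5116482  -0.05319789  0.11      ]] 0.28018022483511157
```

View pics/c1.png

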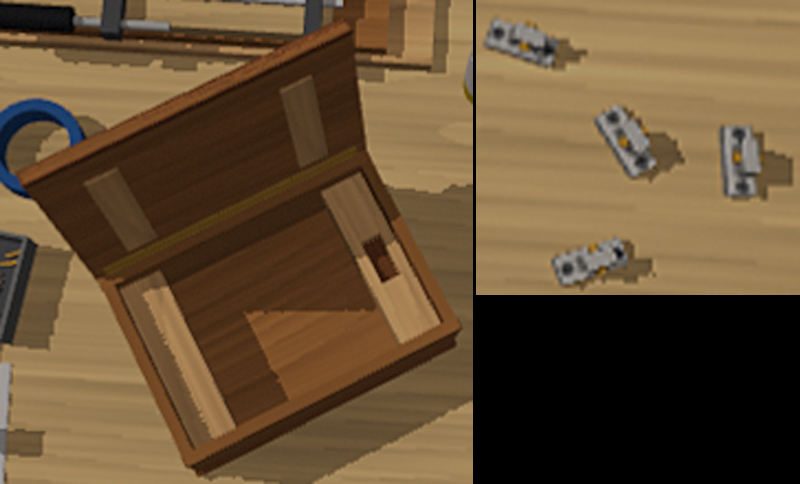

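```bash
cat >> h.py <<'E'
from scipy.spatial.transform import Rotation as Ro
def down(yaw):
    c,s=np.cos(np.radians(yaw)),np.sin(np.radians(yaw))
    return np.array([[c,0,-s],[s,0,c],[0,-1,0]])
def go(p,R):
    s=telemetry.read_state();R0=s['tcp_rot']
    d=R0.T@(np.array(p)-s['ee_pos']); w=Ro.from_matrix(R0.T@R).as_rotvec()
    print('move',np.round(d,4),np.round(w,4),'dist',np.linalg.norm(d).round(3),'ang',np.degrees(np.linalg.norm(w)).round(1),'clock',s['clock'])
E
python3 - <<'E'
from h import *
s=telemetry.read_state();c=imaging.camera_info('wrist');R=np.array(c['R']);C=-R.T@np.array(c['t'])
T=s['tcp_rot'];print('cam in tool',T.T@(C-s['ee_pos']),'axes',(R@T).round(2))
go([.46,-.32,.20],down(0))
E
```

```text
cam in tool [-0.00118757 -0.17153677  0.06908492] axes [[ 1.    0.   -0.  ]
 [-0.   -0.25 -0.97]
 [-0.    0.97 -0.25]]
move [-0.1588  0.0139  0.2707] [-0.0012 -1.112  -0.0016] dist 0.314 ang 63.7 clock 0.1
```

Emit:
apply_moves([
  [[-0.4,-0.075,0.007,0.15,0,-0.556,0],[-0.4,-0.147,0.014,0.298,0,-1.112,0],[-0.4,-0.147,0.014,0.298,0,-1.112,0],[-0.4,-0.147,0.014,0.298,0,-1.112,0],[-0.4,-0.147,0.014,0.298,0,-1.112,0],[-0.4,-0.147,0.014,0.298,0,-1.112,0],[-0.4,-0.147,0.014,0.298,0,-1.112,0],[-0.4,-0.147,0.014,0.298,0,-1.112,0],[-0.4,-0.147,0.014,0.298,0,-1.112,0],[-0.4,-0.147,0.014,0.298,0,-1.112,0],[-0.4,-0.147,0.014,0.298,0,-1.112,0],[-0.4,-0.147,0.014,0.298,0,-1.112,0]],
], force=30)

```text
clock: 1.1
ee_pos: [0.4894, -0.3197, 0.2004]
tcp_rot: [[1.0, -0.0, 0.003], [-0.003, 0.0, 1.0], [-0.0, -1.0, 0.0]]
ft_force: [-0.1, 0.7, -0.5]
opening: 0.0668
```

```bash
python3 - <<'E'
from h import *
s=telemetry.read_state();print(s['ee_pos'],s['opening'],s['dq'].round(1),s['qpos'].round(0)); shot('wrist','w1.png')
E
```

```text
[ 0.4893859  -0.31965645  0.20043026] 0.06682850279734781 [-0.8  0.  -0.2  0.1 -0.  -0.5] [-38.  -1. 104.  -0.  77. -38.]
```

View pics/w1.png

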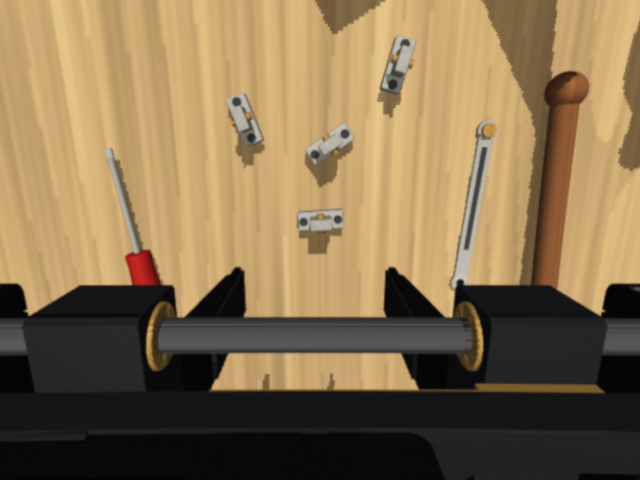

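Close view: the chosen foot is at (321,219), with its two dark holes at (304,221) and (337,219). The other three are farther to the left (+y).

```bash
python3 - <<'E'
from h import *
a=cv2.imread('pics/w1.png');x0,y0=285,195;r=a[y0:245,x0:360]
hsv=cv2.cvtColor(r,cv2.COLOR_BGR2HSV)
g=((hsv[...,1]<45)&(hsv[...,2]>130)).astype(np.uint8)
g=cv2.morphologyEx(g,cv2.MORPH_CLOSE,np.ones((7,7)))
cs=max(cv2.findContours(g,0,2)[0],key=cv2.contourArea)
b=cv2.boxPoints(cv2.minAreaRect(cs))+[x0,y0];print(b,onz('wrist',b,.012))
d=((r.max(2)<85)).astype(np.uint8)
n,l,st,ce=cv2.connectedComponentsWithStats(d)
for i in range(1,n):
    if st[i,4]>8: p=ce[i]+[x0,y0];print(p,st[i],onz('wrist',[p],.012))
E
```

```text
[[297.46303749 211.40856171]
 [341.78989029 208.638134  ]
 [343.03502655 228.56031418]
 [298.70817184 231.33074188]] [[ 0.47269183 -0.31472299  0.012     ]
 [ 0.51529181 -0.31220403  0.012     ]
 [ 0.51677462 -0.33181784  0.012     ]
 [ 0.47360755 -0.33440914  0.012     ]]
[337.38235294 219.14705882] [50 21  6  7 34] [[ 0.51117427 -0.32246425  0.012     ]]
[303.29411765 221.5       ] [15 24  7  6 34] [[ 0.4781884  -0.32464938  0.012     ]]
```

```bash
python3 -c "
from h import *
go([.4945,-.3235,.016],down(3.7))"
```

```text
move [ 0.0053  0.1845 -0.0036] [ 0.     -0.0681 -0.0003] dist 0.185 ang 3.9 clock 1.15
```

Emit:
apply_moves([
  [[-0.4,0.005,0.04,-0.0035,0,-0.068,0],[-0.4,0.005,0.08,-0.0035,0,-0.068,0],[-0.4,0.005,0.12,-0.0035,0,-0.068,0],[-0.4,0.005,0.15,-0.0035,0,-0.068,0],[-0.4,0.005,0.17,-0.0035,0,-0.068,0],[-0.4,0.005,0.184,-0.0035,0,-0.068,0],[-0.4,0.005,0.184,-0.0035,0,-0.068,0],[-0.4,0.005,0.184,-0.0035,0,-0.068,0],[0.9,0.005,0.184,-0.0035,0,-0.068,0],[0.9,0.005,0.184,-0.0035,0,-0.068,0],[0.9,0.005,0.184,-0.0035,0,-0.068,0],[0.9,0.005,0.184,-0.0035,0,-0.068,0]],
])

```text
clock: 2.15
ee_pos: [0.4958, -0.3231, 0.0182]
tcp_rot: [[0.998, 0.002, -0.068], [0.068, -0.002, 0.998], [0.002, -1.0, -0.002]]
ft_force: [0.1, 0.1, 0.4]
opening: 0.0449
```

Emit:
apply_moves([
  [[0.9,0,0,0,0,0,0],[0.9,0,0,0,0,0,0],[0.9,0,0,0,0,0,0],[0.9,0,0,0,0,0,0]],
])

```text
clock: 2.48
ee_pos: [0.495, -0.3224, 0.0167]
tcp_rot: [[0.998, 0.0, -0.068], [0.068, -0.0, 0.998], [0.0, -1.0, -0.0]]
ft_force: [0.1, -0.1, 0.4]
opening: 0.0198
```

```bash
python3 - <<'E'
from h import *
m=onz('top',[[333.2,229.3]],.085)[0]
r=onz('top',[[246.4,322],[369.5,259.7]],.11);print(m,r,np.linalg.norm(r[0]-r[1]))
d=r[0]-r[1];d/=np.linalg.norm(d);yaw=np.degrees(np.arctan2(-d[0],d[1]));print('chest yaw',yaw)
cx=np.array([d[1],-d[0],0])
ctr=(r[0]+r[1])/2+.1*cx;print('ctr',ctr,'mort',ctr-d*(.145-.012-.022))
go(m+[0,0,.125]-.03*d,down(yaw))
E
```

```text
[0.58332584 0.0230507  0.085     ] [[ 0.37183779  0.18996833  0.11      ]
 [ 0.51673535 -0.05613879  0.11      ]] 0.2855941433580531
chest yaw 30.487793508345465
ctr [0.5304603  0.11765025 0.11      ] mort [0.58677668 0.02199741 0.11      ]
move [ 0.1251 -0.1933  0.3118] [ 0.00e+00 -4.64e-01  1.00e-04] dist 0.388 ang 26.6 clock 2.4833
```

Emit:
apply_moves([
  [[0.9,0,-0.04,0,0,0,0],[0.9,0,-0.08,0,0,0,0],[0.9,0,-0.12,0,0,0,0],[0.9,0,-0.16,0,0,0,0],[0.9,0.02,-0.19,0.03,0,-0.1,0],[0.9,0.035,-0.193,0.065,0,-0.15,0],[0.9,0.05,-0.193,0.1,0,-0.2,0],[0.9,0.065,-0.193,0.14,0,-0.25,0],[0.9,0.08,-0.193,0.175,0,-0.3,0],[0.9,0.095,-0.193,0.21,0,-0.35,0],[0.9,0.11,-0.193,0.25,0,-0.4,0],[0.9,0.118,-0.193,0.285,0,-0.43,0]],
])

```text
clock: 3.48
ee_pos: [0.5937, -0.0278, 0.2092]
tcp_rot: [[0.877, -0.0, -0.48], [0.48, 0.0, 0.877], [-0.0, -1.0, 0.0]]
ft_force: [-0.5, 0.4, -0.9]
opening: 0.0198
```

Emit:
apply_moves([
  [[0.9,0.011,0,0.025,0,-0.034,0],[0.9,0.011,0,0.025,0,-0.034,0],[0.9,0.011,0,0.025,0,-0.034,0],[0.9,0.011,0,0.025,0,-0.034,0],[0.9,0.011,0,0.025,0,-0.034,0]],
])

```text
clock: 3.9
ee_pos: [0.5909, -0.004, 0.2094]
tcp_rot: [[0.863, -0.0, -0.506], [0.506, -0.0, 0.863], [-0.0, -1.0, -0.0]]
ft_force: [-0.2, -0.7, -0.9]
opening: 0.0195
```

```bash
python3 - <<'E'
from h import *
s=telemetry.read_state();print(s['ee_pos'],s['tcp_rot'].round(3),s['opening'],s['qpos'].round(0)); shot('wrist','w2.png')
np.save('w2.npy',dict(imaging.camera_info('wrist')),allow_pickle=True)
E
```

```text
[ 0.5908888  -0.00402899  0.2094356 ] [[ 0.863 -0.    -0.506]
 [ 0.506 -0.     0.863]
 [-0.    -1.    -0.   ]] 0.019455485647038574 [ -6.  -0. 103.  -0.  78. -36.]
```

View pics/w2.png

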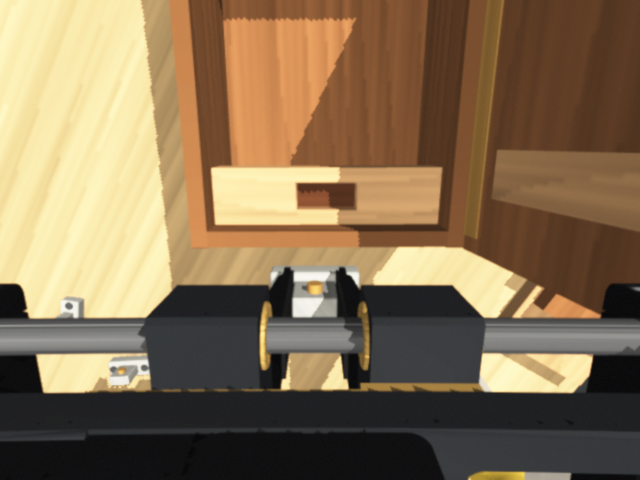

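```bash
python3 - <<'E'
from h import *
ci=np.load('w2.npy',allow_pickle=True).item()
a=cv2.imread('pics/w2.png');hsv=cv2.cvtColor(a,cv2.COLOR_BGR2HSV)
x0,y0=270,170;r=a[y0:222,x0:385]
d=(r[...,2]<150).astype(np.uint8)
cs=max(cv2.findContours(d,0,2)[0],key=cv2.contourArea)
b=cv2.boxPoints(cv2.minAreaRect(cs))+[x0,y0]+0;print(b)
P=onz('wrist',b,.085,ci);print(P,P.mean(0),[np.linalg.norm(P[i]-P[i-1]) for i in range(4)])
e=P[np.argsort(b[:,0])];v=e[2:].mean(0)-e[:2].mean(0);print('yaw',np.degrees(np.arctan2(v[1],v[0])))
# ledge
L=((hsv[150:238,195:458,2]>170)&(hsv[150:238,195:458,1]<130)).astype(np.uint8)
cs=max(cv2.findContours(L,0,2)[0],key=cv2.contourArea);b=cv2.boxPoints(cv2.minAreaRect(cs))+[195,150]
P=onz('wrist',b,.085,ci);print('ledge',b,P,P.mean(0),[np.linalg.norm(P[i]-P[i-1]) for i in range(4)])
# held foot
s=telemetry.read_state();T=s['tcp_rot'];p=s['ee_pos']
F=((hsv[255:300,262:370,1]<45)&(hsv[255:300,262:370,2]>120)).astype(np.uint8)
ys,xs=np.nonzero(F[:14]);xs=xs+262;ys=ys+255
top=[(c,ys[xs==c].min()) for c in range(xs.min(),xs.max()+1) if (xs==c).any()]
print(top[:6],top[-6:],xs.min(),xs.max())
q=[[xs.min(),np.median([t[1] for t in top])],[xs.max()+1,np.median([t[1] for t in top])]]
Q=onz('wrist',q,p[2]-.0047,ci);print('foot edge in tool',(Q-p)@T)
E
```

```text
[[297. 183.]
 [355. 183.]
 [355. 209.]
 [297. 209.]]
[[0.55989481 0.02276622 0.085     ]
 [0.59874722 0.0454929  0.085     ]
 [0.60953155 0.02815472 0.085     ]
 [0.57000446 0.00502773 0.085     ]] [0.58454451 0.02536039 0.085     ] [np.float64(0.02041712512327961), np.float64(0.045011234198956133), np.float64(0.020418481650452583), np.float64(0.04579572659613668)]
yaw 30.328538979048332
ledge [[211. 166.]
 [441. 166.]
 [441. 224.]
 [211. 224.]] [[ 0.49667058  0.00067968  0.085     ]
 [ 0.6487171   0.08960601  0.085     ]
 [ 0.67491504  0.05236408  0.085     ]
 [ 0.51692989 -0.04008534  0.085     ]] [0.58430816 0.02564111 0.085     ] [np.float64(0.045521716800515734), np.float64(0.17614209048758675), np.float64(0.04553343483291333), np.float64(0.1830469976466923)]
[(273, np.int64(267)), (274, np.int64(267)), (275, np.int64(266)), (276, np.int64(266)), (277, np.int64(266)), (278, np.int64(266))] [(351, np.int64(266)), (352, np.int64(266)), (353, np.int64(266)), (354, np.int64(267)), (355, np.int64(267)), (356, np.int64(267))] 273 356
foot edge in tool [[-0.01985762  0.00470481  0.0112392 ]
 [ 0.02115746  0.00469293  0.01121738]]
```

```bash
python3 -c "
from h import *
go([.5832,.0265,.116],down(30.4))"
```

```text
move [0.0089 0.0935 0.0304] [ 0.0001 -0.0005 -0.0003] dist 0.099 ang 0.0 clock 3.95
```

Emit:
apply_moves([
  [[0.9,0.009,0.015,0.03,0,0,0],[0.9,0.009,0.04,0.0305,0,0,0],[0.9,0.009,0.065,0.0305,0,0,0],[0.9,0.009,0.085,0.0305,0,0,0],[0.9,0.009,0.0935,0.0305,0,0,0],[0.9,0.009,0.0935,0.0305,0,0,0],[0.9,0.009,0.0935,0.0305,0,0,0],[0.9,0.009,0.0935,0.0305,0,0,0]],
])

```text
clock: 4.62
ee_pos: [0.5846, 0.0273, 0.118]
tcp_rot: [[0.862, 0.003, -0.506], [0.506, -0.0, 0.862], [0.002, -1.0, -0.002]]
ft_force: [0.2, 0.6, -0.7]
opening: 0.0193
```

```bash
python3 - <<'E'
from h import *
s=telemetry.read_state();print(s['ee_pos']); a=shot('wrist','w3.png')
np.save('w3.npy',dict(imaging.camera_info('wrist')),allow_pickle=True)
cv2.imwrite('pics/w3c.png',cv2.resize(a[150:350,200:440],(800,667))[:600])
E
```

```text
[0.58458405 0.02733017 0.11803771]
```

View pics/w3c.png

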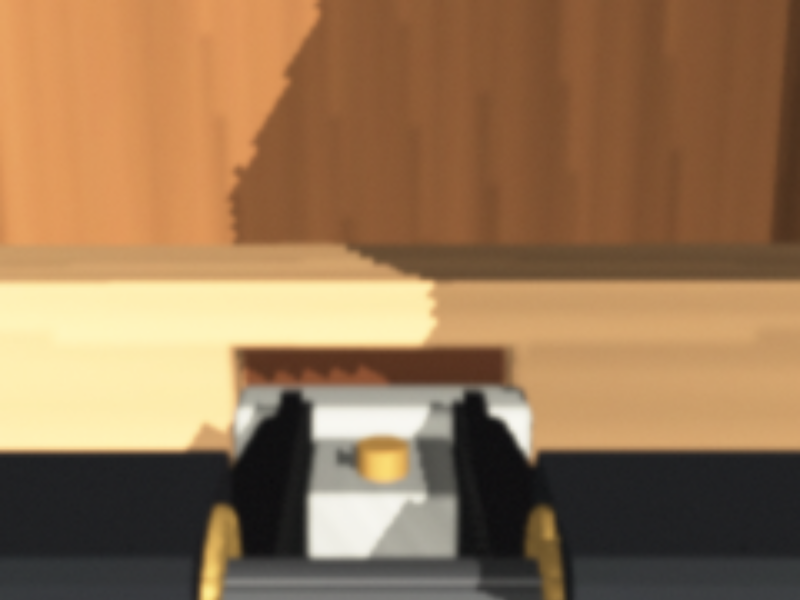

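Mortise far edge is at row 254 (cols 270–353). The held block's lower far edge is at row ~266 (cols 271–359), nearly in line with it.

```bash
python3 - <<'E'
from h import *
ci=np.load('w3.npy',allow_pickle=True).item();a=cv2.imread('pics/w3.png').astype(float)
# column profiles for edges
g=a.sum(2)
print('col310-330 rows',[(r,int(g[r,295:330].mean())) for r in range(248,272)])
print('row 258 L',[(c,int(g[257:261,c].mean())) for c in range(264,278)],'R',[(c,int(g[257:261,c].mean())) for c in range(345,362)])
print('row 271 L',[(c,int(g[270:274,c].mean())) for c in range(264,278)],'R',[(c,int(g[270:274,c].mean())) for c in range(350,366)])
s=telemetry.read_state();T=s['tcp_rot'];p=s['ee_pos'];print(p)
M=(onz('wrist',[[270.5,254.1],[353,254.1]],.085,ci)-p)@T
F=(onz('wrist',[[271,266.4],[359,266.4]],p[2]-.0167,ci)-p)@T
print(M,F)
E
```

```text
col310-330 rows [(248, 681), (249, 680), (250, 678), (251, 669), (252, 640), (253, 549), (254, 368), (255, 216), (256, 175), (257, 173), (258, 172), (259, 174), (260, 182), (261, 197), (262, 213), (263, 225), (264, 255), (265, 338), (266, 427), (267, 472), (268, 487), (269, 496), (270, 512), (271, 564)]
row 258 L [(264, 662), (265, 662), (266, 661), (267, 653), (268, 623), (269, 555), (270, 455), (271, 359), (272, 291), (273, 249), (274, 201), (275, 178), (276, 174), (277, 170)] R [(345, 174), (346, 174), (347, 171), (348, 174), (349, 176), (350, 203), (351, 255), (352, 297), (353, 341), (354, 404), (355, 434), (356, 453), (357, 460), (358, 460), (359, 459), (360, 458), (361, 459)]
row 271 L [(264, 662), (265, 662), (266, 662), (267, 661), (268, 651), (269, 624), (270, 584), (271, 542), (272, 567), (273, 602), (274, 608), (275, 579), (276, 488), (277, 412)] R [(350, 615), (351, 617), (352, 618), (353, 618), (354, 619), (355, 616), (356, 605), (357, 584), (358, 556), (359, 493), (360, 467), (361, 465), (362, 467), (363, 466), (364, 467), (365, 467)]
[0.58470055 0.02746008 0.11826015]
[[-0.0243229   0.03317538  0.00875201]
 [ 0.02211812  0.03330702  0.00868078]] [[-0.02226296  0.01662416  0.00701668]
 [ 0.02364796  0.0167543   0.00694215]]
```

Emit:
apply_moves([
  [[0.9,0,0,0,0,0,0],[0.9,0,0,0,0,0,0],[0.9,0,0,0,0,0,0],[0.9,0,0,0,0,0,0]],
])

```text
clock: 5.0
ee_pos: [0.5835, 0.0279, 0.1167]
tcp_rot: [[0.862, 0.001, -0.507], [0.507, 0.0, 0.862], [0.001, -1.0, -0.0]]
ft_force: [-0.5, 0.3, -0.9]
opening: 0.0193
```

```bash
python3 -c "
from h import *
s=telemetry.read_state();d=s['tcp_rot']@np.array([-.0016,0,.0002]);print(np.array([.5846,.0274,.1181])+d,s['tcp_rot'].round(4))
go([.5846+d[0],.0274+d[1],.1],down(30.4))"
```

```text
[0.5831197  0.0267607  0.11809889] [[ 8.618e-01  7.000e-04 -5.073e-01]
 [ 5.073e-01  0.000e+00  8.618e-01]
 [ 6.000e-04 -1.000e+00 -4.000e-04]]
move [-0.0009  0.0167 -0.0008] [0.0004 0.0015 0.0006] dist 0.017 ang 0.1 clock 5.0
```

Emit:
apply_moves([
  [[0.9,-0.001,0.002,-0.0008,0,0,0],[0.9,-0.001,0.005,-0.0008,0,0,0],[0.9,-0.001,0.008,-0.0008,0,0,0],[0.9,-0.001,0.011,-0.0008,0,0,0],[0.9,-0.001,0.014,-0.0008,0,0,0],[0.9,-0.001,0.017,-0.0008,0,0,0],[0.9,-0.001,0.019,-0.0008,0,0,0],[0.9,-0.001,0.02,-0.0008,0,0,0],[0.9,-0.001,0.02,-0.0008,0,0,0],[0.9,-0.001,0.02,-0.0008,0,0,0]],
])

```text
clock: 5.83
ee_pos: [0.5829, 0.0267, 0.0962]
tcp_rot: [[0.862, 0.0, -0.507], [0.507, 0.0, 0.862], [0.0, -1.0, 0.0]]
ft_force: [0.7, 0.1, -1.4]
opening: 0.0195
```

Emit:
apply_moves([
  [[0.9,0,0.003,0,0,0,0],[0.9,0,0.005,0,0,0,0],[0.9,0,0.006,0,0,0,0],[0.9,0,0.007,0,0,0,0],[0.9,0,0.008,0,0,0,0],[0.9,0,0.008,0,0,0,0],[0.9,0,0.008,0,0,0,0],[0.9,0,0.008,0,0,0,0]],
])

```text
clock: 6.5
ee_pos: [0.5828, 0.0267, 0.0897]
tcp_rot: [[0.862, -0.001, -0.507], [0.507, -0.0, 0.862], [-0.001, -1.0, 0.0]]
ft_force: [-4.1, -0.1, 7.1]
opening: 0.0196
```

Emit:
apply_moves([
  [[0.9,0,0.001,0,0,0,0],[0.9,0,0.0015,0,0,0,0],[0.9,0,0.002,0,0,0,0],[0.9,0,0.002,0,0,0,0],[0.9,0,0.002,0,0,0,0],[0.9,0,0.002,0,0,0,0]],
])

```text
clock: 7.0
ee_pos: [0.5829, 0.0266, 0.0896]
tcp_rot: [[0.862, -0.001, -0.507], [0.507, -0.0, 0.862], [-0.001, -1.0, 0.0]]
ft_force: [-9.3, -0.2, 15.6]
opening: 0.0197
```

Emit:
apply_moves([
  [[0.9,0,-0.002,0,0,0,0],[0.9,0,-0.003,0,0,0,0],[-0.2,0,-0.003,0,0,0,0],[-0.2,0,-0.003,0,0,0,0],[-0.2,0,-0.003,0,0,0,0],[-0.2,0,-0.003,0,0,0,0],[-0.2,0,-0.02,0,0,0,0],[-0.2,0,-0.05,0,0,0,0],[-0.2,0,-0.09,0,0,0,0],[-0.2,0,-0.13,-0.03,0,0,0],[-0.2,0,-0.13,-0.03,0,0,0],[-0.2,0,-0.13,-0.03,0,0,0]],
])

```text
clock: 8.0
ee_pos: [0.6007, -0.0004, 0.2205]
tcp_rot: [[0.863, 0.008, -0.506], [0.506, -0.001, 0.863], [0.006, -1.0, -0.005]]
ft_force: [-0.4, 0.1, -0.3]
opening: 0.0569
```

```bash
python3 - <<'E'
from h import *
s=telemetry.read_state();print(s['ee_pos'],s['opening'],s['ft_force']); a=shot('wrist','w4.png');t=shot('top','t2.png');sd=shot('side','s2.png')
np.save('w4.npy',dict(imaging.camera_info('wrist')),allow_pickle=True)
o=np.zeros((600,800,3),np.uint8)
o[:300,:400]=cv2.resize(a,(400,300))
o[300:,:400]=cv2.resize(a[120:270,220:420],(400,300))
o[:300,400:]=cv2.resize(t[100:280,140:380],(400,300))
o[300:,400:]=cv2.resize(sd[110:290,200:440],(400,300))
cv2.imwrite('pics/v4.png',o)
E
```

```text
[ 6.00726551e-01 -3.65894155e-04  2.20491201e-01] 0.056899441449704144 [-0.37363448  0.08810459 -0.29540252]
```

View pics/v4.png

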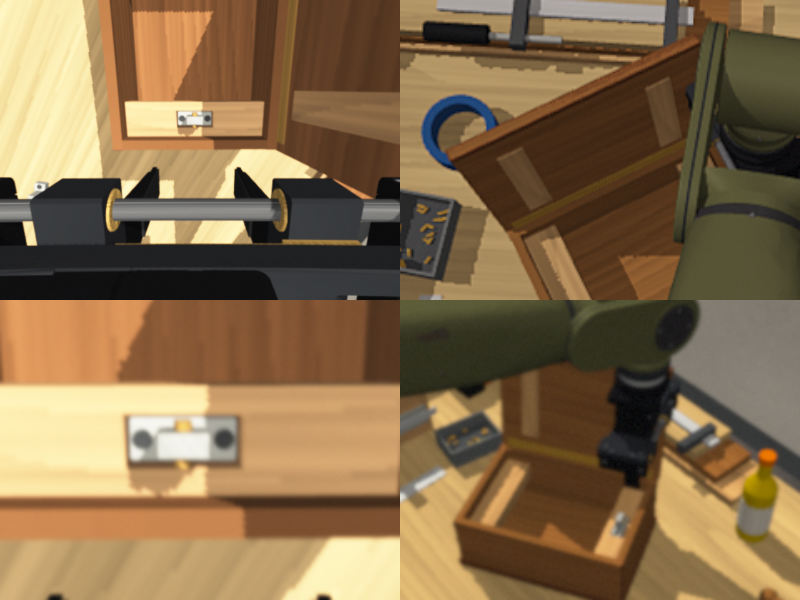

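The insets show the foot square and level in the mortise, with the fingers clear. The lid is still back on its stop. Next is the lid edge.

```bash
cat >> h.py <<'E'
PSI=np.radians(30.4)
CX=np.array([np.cos(PSI),np.sin(PSI),0]);CY=np.array([-np.sin(PSI),np.cos(PSI),0]);Z=np.array([0,0,1.])
H=np.array([.5842,.0256,.11])+.111*CY+.1*CX
def lid(th,r,y=0.):
    th=np.radians(th);d=-np.cos(th)*CX+np.sin(th)*Z;n=np.sin(th)*CX+np.cos(th)*Z
    return H+r*d+.007*n+y*CY, np.c_[n,-d,np.cross(n,-d)]
E
python3 - <<'E'
from h import *
p,R=lid(100.3,.206);print(p);print('edge corners px top',proj('top',[p-.147*CY,p+.147*CY]),'hinge',proj('top',[H-.147*CY,H+.147*CY]))
p,R=lid(100.3,.266);print(p,R.round(3));go(p,R)
go(lid(70,.178)[0],lid(70,.178)[1])
E
```

```text
[0.65199111 0.19406642 0.3114287 ]
edge corners px top [[317.36513363 122.12044357]
 [167.44138068 192.47659699]] hinge [[326.12018114 178.90377877]
 [202.3714083  238.58055216]]
[0.66124427 0.19949522 0.3704618 ] [[ 0.849 -0.154 -0.506]
 [ 0.498 -0.09   0.863]
 [-0.179 -0.984  0.   ]]
move [ 0.1557 -0.1567  0.1386] [-0.0022  0.0015  0.177 ] dist 0.261 ang 10.1 clock 8.15
move [ 0.0472 -0.0656  0.1385] [-0.0025  0.0009 -0.3519] dist 0.16 ang 20.2 clock 8.15
```

Emit:
apply_moves([
  [[-0.6,0,-0.035,0,0,0,0],[-0.8,0,-0.07,0,0,0,0],[-1,0,-0.11,0,0,0,0],[-1,0,-0.145,0.01,0,0,0],[-1,0.02,-0.17,0.03,0,0,0.02],[-1,0.045,-0.17,0.055,0,0,0.06],[-1,0.07,-0.17,0.08,0,0,0.1],[-1,0.1,-0.165,0.105,0,0,0.14],[-1,0.13,-0.16,0.125,0,0,0.17],[-1,0.155,-0.157,0.138,0,0,0.177],[-1,0.155,-0.157,0.138,0,0,0.177],[-1,0.155,-0.157,0.138,0,0,0.177]],
])

```text
clock: 9.15
ee_pos: [0.661, 0.2, 0.3682]
tcp_rot: [[0.846, -0.159, -0.51], [0.501, -0.092, 0.86], [-0.183, -0.983, 0.002]]
ft_force: [0.2, -0.7, -0.0]
opening: 0.095
```

```bash
python3 - <<'E'
from h import *
s=telemetry.read_state();print(s['ee_pos'],s['tcp_rot'].round(3),s['opening'],s['qpos'].round(0)); shot('wrist','w5.png')
np.save('w5.npy',dict(imaging.camera_info('wrist')),allow_pickle=True)
E
```

```text
[0.6610025  0.20002226 0.36824285] [[ 0.846 -0.159 -0.51 ]
 [ 0.501 -0.092  0.86 ]
 [-0.183 -0.983  0.002]] 0.09497743804005705 [ 14.  16.  70.  -3. 104. -17.]
```

View pics/w5.png

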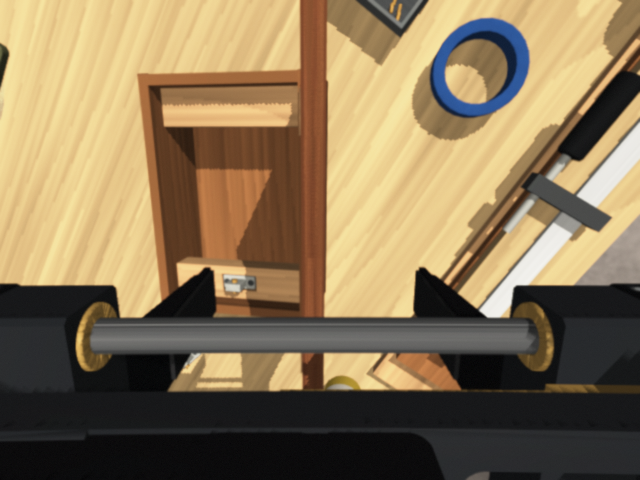

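The lid edge appears as a vertical strip at cols 300–327. That is centred between the fingertips (212 and 416, middle 314) and square to the jaws.

```bash
python3 -c "
from h import *
go(*lid(100.3,.178))"
```

```text
move [0.0007 0.0875 0.0003] [-0.0007  0.0027 -0.0022] dist 0.088 ang 0.2 clock 9.2
```

Emit:
apply_moves([
  [[-1,0.0005,0.02,0,0,0,0],[-1,0.0005,0.045,0,0,0,0],[-1,0.0005,0.065,0,0,0,0],[-1,0.0005,0.08,0,0,0,0],[-1,0.0005,0.0875,0,0,0,0],[-1,0.0005,0.0875,0,0,0,0],[-1,0.0005,0.0875,0,0,0,0],[-1,0.0005,0.0875,0,0,0,0]],
], force=25)

```text
clock: 9.87
ee_pos: [0.6492, 0.1905, 0.2889]
tcp_rot: [[0.849, -0.149, -0.507], [0.499, -0.089, 0.862], [-0.174, -0.985, -0.001]]
ft_force: [-0.9, 1.0, 0.7]
opening: 0.0955
```

Emit:
apply_moves([
  [[0.9,0,0,0,0,0,0],[0.9,0,0,0,0,0,0],[0.9,0,0,0,0,0,0],[0.9,0,0,0,0,0,0],[0.9,0,0,0,0,0,0],[0.9,0,0,0,0,0,0],[0.9,0,0,0,0,0,0],[0.9,0,0,0,0,0,0],[0.9,0,0,0,0,0,0],[0.9,0,0,0,0,0,0]],
])

```text
clock: 10.7
ee_pos: [0.6488, 0.1909, 0.2869]
tcp_rot: [[0.848, -0.152, -0.507], [0.499, -0.089, 0.862], [-0.176, -0.984, 0.0]]
ft_force: [-0.5, 0.2, 0.5]
opening: 0.0338
```

```bash
python3 - <<'E'
from h import *
s=telemetry.read_state();p=s['ee_pos'];R=s['tcp_rot']
print(p,s['opening'],s['ft_force'].round(1),s['ft_torque'].round(2))
# rotate the measured pose about the hinge axis (through H, along CY): opening angle change -> pose
for dth in(-3,-10,-20,-30.3):
    Q=Ro.from_rotvec(CY*np.radians(-dth)*-1).as_matrix()
    for sg in(1,):
        Q=Ro.from_rotvec(CY*np.radians(dth)).as_matrix(); print(dth);go(H+Q@(p-H),Q@R)
p0,R0=lid(100.3,.178);print('err',R0.T@(p-p0))
E
```

```text
[0.64875925 0.19086684 0.28688417] 0.033832578665548285 [-0.5  0.2  0.5] [ 0.01 -0.23 -0.03]
-3
move [-0.0095 -0.0001  0.    ] [-0.0001  0.     -0.0524] dist 0.009 ang 3.0 clock 10.7
-10
move [-0.0316  0.0014  0.    ] [-0.0002  0.     -0.1745] dist 0.032 ang 10.0 clock 10.7
-20
move [-0.0624  0.0083  0.0001] [-5.000e-04  1.000e-04 -3.491e-01] dist 0.063 ang 20.0 clock 10.7
-30.3
move [-0.0924  0.0209  0.0001] [-8.000e-04  1.000e-04 -5.288e-01] dist 0.095 ang 30.3 clock 10.7
err [ 5.30111537e-05 -3.06308868e-03 -1.12424809e-03]
```

Emit:
apply_moves([
  [[0.9,0,0,0,0,0,0],[0.9,0,0,0,0,0,0],[0.9,0,0,0,0,0,0],[0.9,0,0,0,0,0,0],[0.9,0,0,0,0,0,0],[0.9,0,0,0,0,0,0]],
])

```text
clock: 11.2
ee_pos: [0.6483, 0.1906, 0.287]
tcp_rot: [[0.848, -0.153, -0.507], [0.499, -0.09, 0.862], [-0.178, -0.984, 0.0]]
ft_force: [-1.9, -1.0, 1.8]
opening: 0.0141
```

```bash
python3 - <<'E'
from h import *
s=telemetry.read_state();p=s['ee_pos'];R=s['tcp_rot']
print(p,s['opening'],s['ft_force'].round(1),s['ft_torque'].round(2))
n=R.T
for dth in(-2.5,-5,-7.5,-10,-12.5,-15):
    Q=Ro.from_rotvec(CY*np.radians(dth)).as_matrix();print(dth);go(H+Q@(p-H),Q@R)
E
```

```text
[0.64827905 0.19055781 0.28698145] 0.014075653027355414 [-1.9 -1.   1.8] [-0.3   0.48  0.12]
-2.5
move [-0.0079 -0.0001  0.    ] [-0.0001  0.     -0.0436] dist 0.008 ang 2.5 clock 11.2
-5
move [-0.0158  0.0001  0.    ] [-0.0001  0.     -0.0873] dist 0.016 ang 5.0 clock 11.2
-7.5
move [-0.0237  0.0007  0.    ] [-0.0002  0.     -0.1309] dist 0.024 ang 7.5 clock 11.2
-10
move [-0.0315  0.0016  0.    ] [-0.0002  0.     -0.1745] dist 0.032 ang 10.0 clock 11.2
-12.5
move [-0.0393  0.0028  0.0001] [-0.0003  0.     -0.2182] dist 0.039 ang 12.5 clock 11.2
-15
move [-0.0471  0.0044  0.0001] [-0.0003  0.     -0.2618] dist 0.047 ang 15.0 clock 11.2
```

Gripped at 14.1 mm, which is the panel thickness. Now I'll swing it forward slowly, 15° first.

Emit:
apply_moves([
  [[0.9,-0.0045,0,0,0,0,-0.025],[0.9,-0.008,0,0,0,0,-0.0436],[0.9,-0.012,0,0,0,0,-0.0655],[0.9,-0.016,0,0,0,0,-0.0873],[0.9,-0.02,0.0004,0,0,0,-0.109],[0.9,-0.0237,0.0007,0,0,0,-0.131],[0.9,-0.0275,0.0011,0,0,0,-0.153],[0.9,-0.0315,0.0016,0,0,0,-0.1745],[0.9,-0.0355,0.0022,0,0,0,-0.196],[0.9,-0.0393,0.0028,0,0,0,-0.218],[0.9,-0.0432,0.0036,0,0,0,-0.24],[0.9,-0.0471,0.0044,0,0,0,-0.262]],
])

```text
clock: 12.2
ee_pos: [0.6078, 0.1666, 0.2911]
tcp_rot: [[0.859, 0.075, -0.507], [0.505, 0.044, 0.862], [0.087, -0.996, -0.0]]
ft_force: [-2.1, -0.8, 2.3]
opening: 0.014
```

```bash
python3 - <<'E'
from h import *
s=telemetry.read_state();p=s['ee_pos'];R=s['tcp_rot']
print(p,s['opening'],s['ft_force'].round(1),s['ft_torque'].round(2))
print('tool tilt angle',np.degrees(np.arctan2(-R[2,1],R[:,1]@CX)), 'radius',np.linalg.norm((p-H)-((p-H)@CY)*CY))
for dth in(-5,-10,-15.3):
    Q=Ro.from_rotvec(CY*np.radians(dth)).as_matrix();print(dth);go(H+Q@(p-H),Q@R)
E
```

```text
[0.60777702 0.16662979 0.29108847] 0.01397027246526996 [-2.1 -0.8  2.3] [-0.4   0.56  0.02]
tool tilt angle 85.0050127718759 radius 0.1812785201766379
-5
move [-0.0158  0.      0.    ] [-0.0001  0.     -0.0873] dist 0.016 ang 5.0 clock 12.2
-10
move [-0.0316  0.0014  0.    ] [-0.0002  0.     -0.1745] dist 0.032 ang 10.0 clock 12.2
-15.3
move [-0.0481  0.0044  0.0001] [-0.0004  0.     -0.267 ] dist 0.048 ang 15.3 clock 12.2
```

Emit:
apply_moves([
  [[0.9,-0.0045,0,0,0,0,-0.025],[0.9,-0.008,0,0,0,0,-0.0436],[0.9,-0.012,0,0,0,0,-0.0655],[0.9,-0.016,0,0,0,0,-0.0873],[0.9,-0.02,0.0004,0,0,0,-0.109],[0.9,-0.0237,0.0007,0,0,0,-0.131],[0.9,-0.0275,0.0011,0,0,0,-0.153],[0.9,-0.0315,0.0014,0,0,0,-0.1745],[0.9,-0.0355,0.002,0,0,0,-0.196],[0.9,-0.0393,0.0026,0,0,0,-0.218],[0.9,-0.0432,0.0034,0,0,0,-0.24],[0.9,-0.0471,0.0042,0,0,0,-0.262]],
])

```text
clock: 13.2
ee_pos: [0.5677, 0.1431, 0.2829]
tcp_rot: [[0.81, 0.295, -0.507], [0.477, 0.173, 0.862], [0.342, -0.94, -0.0]]
ft_force: [-4.1, -3.2, 5.3]
opening: 0.0139
```

Emit:
apply_moves([
  [[0.9,0,0,0,0,0,0],[0.9,0,0,0,0,0,0],[0.9,0,0,0,0,0,0],[0.9,0,0,0,0,0,0],[0.9,0,0,0,0,0,0],[0.9,0,0,0,0,0,0]],
])

```text
clock: 13.7
ee_pos: [0.5682, 0.1433, 0.283]
tcp_rot: [[0.81, 0.293, -0.507], [0.477, 0.172, 0.862], [0.34, -0.94, -0.0]]
ft_force: [-5.3, -2.1, 6.0]
opening: 0.0135
```

```bash
python3 - <<'E'
from h import *
s=telemetry.read_state();p=s['ee_pos'];R=s['tcp_rot']
print(p,s['opening'],s['ft_force'].round(1),s['dq'].round(1))
v=p-H;print('tilt',np.degrees(np.arctan2(-R[2,1],R[:,1]@CX)),'pos angle',np.degrees(np.arctan2(v[2],-v@CX)+np.arcsin(.007/.181)))
sd=shot('side');t=shot('top');w=shot('wrist')
o=np.zeros((600,800,3),np.uint8)
o[:300,:400]=cv2.resize(w,(400,300));o[300:,:400]=cv2.resize(t,(400,300))
o[:300,400:]=cv2.resize(sd,(400,300));o[300:,400:]=cv2.resize(sd[110:290,200:440],(400,300))
cv2.imwrite('pics/v6.png',o)
E
```

```text
[0.56816377 0.143259   0.28303696] 0.013544920542466735 [-5.3 -2.1  6. ] [ 0.   0.1 -0.   0.1 -0.1 -0. ]
tilt 70.10143209987127 pos angle 74.79665239126909
```

View pics/v6.png

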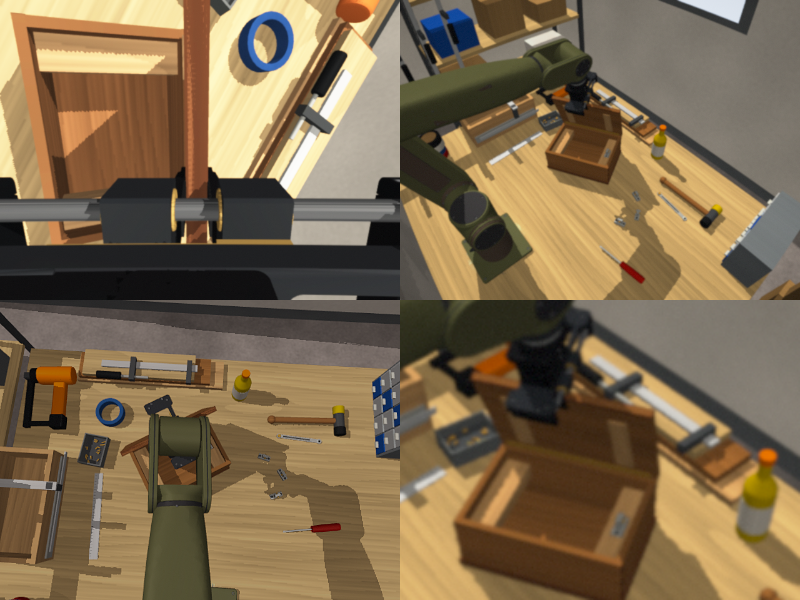

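Lid held, with tool tilt at 70.1° and TCP position about the hinge giving 70.4°. The side view shows the lid forward in the jaws, its free corner near (350,186), the foot still in the ledge and nothing disturbed. One quick projection check before handing in.

```bash
python3 - <<'E'
from h import *
for th in(62,66,70,74,78):
    p=lid(th,.206,-.147)[0];n=lid(th,0)[1][:,0];print(th,proj('side',[p-.007*n,p+.007*n]).round(1).tolist())
s=telemetry.read_state();print(s['ft_force'].round(1),s['dq'].round(2),s['clock'])
sd=cv2.imread('pics/v6.png')[300:,400:];cv2.imwrite('pics/c7.png',cv2.resize(sd[60:160,180:280],(500,500)))
E
```

```text
62 [[346.9, 191.8], [348.4, 186.6]]
66 [[348.5, 186.5], [350.1, 181.5]]
70 [[350.2, 181.4], [351.8, 176.6]]
74 [[351.8, 176.6], [353.4, 172.1]]
78 [[353.5, 172.1], [355.1, 167.8]]
[-4.2 -2.8  5.4] [ 0.12  0.03 -0.03  0.02 -0.06  0.08] 13.85
```

View pics/c7.png

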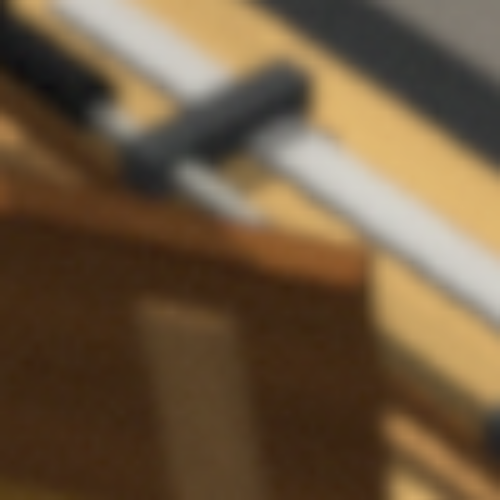

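The lid's corner is at (352,180) on the inner face and (352,176) on the outer. The predictions for 70° are (350,181) and (352,177), so the lid is at about 70–71°. Handing in.

```bash
python3 -c "
from h import *
print(env.job_done());s=telemetry.read_state();print(s['clock'],s['opening'],s['ee_pos'],s['ft_force'].round(1))"
```

```text
the job is handed in; nothing more can be done
None
the job is handed in; nothing more can be done
```

The foot is home in the mortise, and the lid is held in the gripper at about 70°. I handed the job in at about 14 s of the 53 s allowed. No verdict was reported, and I got no reading after the hand-in.

- **Foot:** I took the rightmost of the four look-alikes. It went into the mortise without resistance, and I pressed it down with about 16 N (some 9 N of sideways force showed during the press). The tool height then put its underside at 72.9 mm, against 73 mm for the mortise floor. A wrist picture after I let go showed it square and level with the ledge, with the fingers clear.
- **Lid:** I gripped it at the middle of its free edge with 25 N and swung it forward about the hinge. Before the hand-in, three checks roughly agreed: tool tilt 70.1°, gripper position about the hinge 70.4°, and the lid corner in the side picture about 70–71°. The lid was at rest, and the wrist read about 7 N.
- **Bench:** nothing else looks to have moved in the last top and side pictures. I judged that by eye and did not measure it.

The only disagreement was about 4 mm between the top and wrist cameras on the chest's position. I used the wrist camera's figure, and the foot going in cleanly bore it out.

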